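# Lay out the power parts on a mounting plate

## Task

Lay out the parts for a drive on the grey mounting plate: put the heat sink flat midway between the two green terminal strips, its long side across the plate from strip to strip, and set the fan flat, centred and squared up, on top of it. Stand the large blue capacitor on the plate in line with the longer strip, in front of it (on the robot's side), and lay the copper choke flat on the plate in line with the shorter strip, behind it (on the far side), each with a gap of about 30 mm to the end of its strip. Leave the small black capacitor, the hex spacer and the relay where they are.

Things in the scene. Friction and masses are not known exactly. Their poses are not given: they have to be found in the camera images.
- plate: Grey sheet-metal mounting plate, fixed flat on the bench: 230 mm long (its x axis, pointing away from the robot, within about 12 degrees), 140 mm wide (its y axis, pointing left), 3 mm thick, with a screw in each corner. Origin: centre of its underside, on the bench. The two terminal strips stand on it parallel to its length, their centres at x = 0 and y = +52 mm and -52 mm from its origin.
- long_strip: The longer green terminal strip (20 mm wide, 76 mm long, 17 mm high) with screw terminals on top, fixed upright on the plate near one of its two long edges (which edge varies). Origin: centre of its underside, on the plate's top face. Its own y axis runs along its length and points to the plate's near end (towards the robot); its own x axis is across its width and points to the left; z up.
- short_strip: The shorter green terminal strip (20 mm wide, 46 mm long, 17 mm high) with screw terminals on top, fixed upright on the plate near one of its two long edges (which edge varies). Origin: centre of its underside, on the plate's top face. Its own y axis runs along its length and points to the plate's near end (towards the robot); its own x axis is across its width and points to the left; z up.
- heat_sink: Loose light-coloured finned aluminium heat sink, a block 44 mm (x) by 60 mm (y, its long side) by 25 mm high, fins up, 80 to 170 g. Origin: centre of its underside. Lies flat on the bench, within about 17 degrees of x pointing away from the robot, right of the blue bench vise; the vise (100 mm high) and a clamping fixture (80 mm high) stand between it and the plate.
- fan: Loose black square axial fan, 60 mm (x) by 60 mm (y) by 25 mm high, lying flat, 60 to 120 g; grasp it by the frame's outer sides. Origin: centre of its underside. Starts within about 17 degrees of square to the bench, right of the vise.
- big_cap: Loose large blue electrolytic capacitor, an upright cylinder 37 mm in diameter and 52 mm high, 40 to 85 g. Origin: centre of its underside; z along its axis, up. On the bench right of the vise.
- choke: Loose toroid choke: a flat ring-shaped core wound with copper wire, 47 mm in diameter and 17 mm high, solid to the gripper (grasp it across its outside), 75 to 155 g. Origin: centre of its underside; z up. On the bench right of the vise.
- small_cap: Bystander: small black electrolytic capacitor, upright, 26 mm in diameter, 40 mm high. Origin: centre of its underside. Not part of the job.
- spacer: Bystander: brass-coloured hexagonal spacer, standing upright, 15 mm by 13 mm by 44 mm high. Origin: centre of its underside. Not part of the job.
- relay: Bystander: grey plug-in relay, standing, 28 mm by 21 mm by 38 mm high, beyond the far end of the plate. Origin: centre of its underside. Not part of the job.
Mind the look-alikes: they are no part of the job. Of the things that look like the short_strip, take the one that is farthest to the robot's left at the start. Leave any brown look-alike of the long_strip alone.

How it is judged:
At the end, for the whole second after the job is handed in: Heat sink flat on the plate, midway between the strips to 10 mm, long side across to 0.2 rad; fan flat on it, centred to 10 mm, square to 0.2 rad; capacitor upright before the long strip, choke behind the short one: 12 mm off line, gap 15 to 45 mm; all at rest; bystanders within 20 mm (x of heat_sink in the frame of plate between -0.01 and 0.01 m and y of heat_sink in the frame of plate between -0.01 and 0.01 m and height (world z) of heat_sink between -0.001 and 0.008 m and angle between the y axis of heat_sink and the y axis of plate, either way round below 0.2 rad and horizontal distance between fan and heat_sink below 0.01 m and height (world z) of fan between 0.024 and 0.034 m and (angle between the x axis of fan and the x axis of heat_sink, either way round below 0.2 rad or angle between the x axis of fan and the y axis of heat_sink, either way round below 0.2 rad) and x of big_cap in the frame of long_strip between -0.012 and 0.012 m and y of big_cap in the frame of long_strip between 0.071 and 0.101 m and height (world z) of big_cap between -0.001 and 0.008 m and x of choke in the frame of short_strip between -0.012 and 0.012 m and y of choke in the frame of short_strip between -0.092 and -0.062 m and height (world z) of choke between -0.001 and 0.008 m and angle between each of heat_sink, fan, big_cap, choke's own z axis and vertical below 0.12 rad and linear speed of each of heat_sink, fan, big_cap, choke below 0.02 m/s and distance of each of small_cap, spacer, relay from where it was at the start of the episode below 0.02 m); the robot touches nothing.
It fails at once if the small black capacitor, the hex spacer or the relay is shifted by more than 20 mm (distance of any of small_cap, spacer, relay from where it was at the start of the episode above 0.02 m).
It also fails if it takes over 106 s, if anything falls off the work surface, if the arm or the gripper's body presses on something with over 40 N, if the wrist force passes 120 N, or if a joint passes its speed limit or range.

## Robot

A 6-joint arm with a two-finger parallel gripper is mounted at the origin on a cart in front of the work surface, level with it; the furniture and walls round the work are solid. World frame = base frame: x ahead of the robot, y to its left, z up, the work surface at z = 0. Lengths are in m, angles in rad, forces in N, time in s.
With the tool pointing down it reaches from about 0.225 to 0.875 m from the base axis. Payload 3.4 kg.
Tool frame: the origin (TCP) lies at the very end of the fingers, on their centre line; the grasp point (between the pads) lies 19 mm behind it; z points along the fingers, y is the line along which they close (so a half turn about z gives the same grasp; the last joint's range is limited). The gripper opens to 85 mm and grips with 20 to 120 N. Pads are 22 mm wide; open, the fingers measure 114 mm over their backs; the gripper's body (76 mm by 85 mm) begins 54 mm behind the grasp point. The pads swing forward as they close: fully open they stand 13 mm farther back than shut.
Start: joints at [-1.367, 0.276, 1.505, -0, 1.361, -0.121], TCP at [0.183, -0.545, 0.231] pointing down, gripper open.
Joint ranges: [-2.89, 2.89], [-0.75, 2.08], [0.22, 2.7], [-1.18, 4.32], [0.11, 2.71], [-2.7, 2.7]. Speed limits (rad/s): [2.57, 2.57, 3.14, 3.14, 3.14, 3.14].

## Interface

Orientations are given as a unit quaternion [w, x, y, z].
In Python, from rig import get_state, optics, sign_off gives the robot as it stands.
- The arm moves only by the tool send_rows, never from a script. Its argument "increments" is a list of rows, each an object with "gripper": the gripper's target within -1 to 1 (shut at 1, half-way at 0, fully open at -1); "linear": the shift along the world's x, y, z in m, a list of three; "delta_rot": the turn, a rotation vector about the world's x, y, z in rad, a list of three. In form: [{"gripper": gripper, "linear": [dx, dy, dz], "delta_rot": [rx, ry, rz]}, ...]. A call has 1 to 8 rows; each row is the pose to reach, as a shift and turn from the pose commanded when the call began; what a row does not reach only later rows make up. A row lasts 1/10 s, in which the tool goes at most 50 mm and 8.59 degrees, less where a joint would pass 70% of its speed; a pose out of reach is approached as far as the arm can. A call with a gripper value outside its range is refused whole. The fingers move at their own pace and stop on an object; "newtons" is the grip in N (left out, the last holds). Time passes only in rows, so rows that repeat a pose let the fingers close. It gives the time, the measured TCP pose, the force, the opening and the grip force at its end, in the units of the state.
- get_state(): the state, without advancing time (a new reading comes with each control period).
- optics.get_image(name): name is "scene" or "top"; returns a dict with "pixels" (400x640x3 uint8, blue, green, red), "K" (3x3 intrinsics, pixels), "k1" (the pictures are not rectified: a ray, as slopes to the right and down, at radius r is drawn at 1 + k1 r^2 times it, then the intrinsics apply), "rvec" (rotation vector, rad) and "tvec" (3), from world to camera coordinates, as OpenCV has them. Camera axes: x right, y down, z forward; pixel columns grow to the right and rows downward; lengths in m; the calibration is good to about 2 mm. A picture is of the moment at which its call begins. There is no depth.
- sign_off(): hands the job in; it is judged then, once.
The state is a dict: "clock": time; "qpos": joint angles; "qd": joint speeds; "effort": joint torques, N m; "position": TCP position; "ee_rot": TCP orientation; "contact_force": force on the tool from outside, world axes, zero at the start; "moment": the same for the moment, N m; "width": finger opening in m; "gripper_force": force on a finger pad.
Only numpy, scipy, OpenCV 4.12 (cv2) and the standard library are available. Lean on these libraries where they do the work, as an engineer would, in place of code of your own. Each camera call takes 0.05 s, during which the arm holds its last target. There are 200 camera calls.

## Working session

There is one attempt and no reset: what is moved stays moved. The work goes in short steps, Python scripts to look and compute and a tool call to move; the robot and the scene stay as the last step left them, time stands still between calls to the robot, and variables do not carry over. Pictures are saved under pics/ and viewed, at most 14 in all, crops included, and the job is handed in when it is done.

Besides the shell and the picture viewer there is one more tool, called after ">>>" as a command line: name --argument value ..., lists and objects as JSON in quotes. send_rows: Moves the arm, as the interface text tells. Its arguments: {"type":"object","properties":{"increments":{"type":"array"},"newtons":{"type":"number"}},"required":["increments"]}

```bash
mkdir -p pics
cat > h.py <<'E'
import numpy as np, cv2
from rig import get_state, optics, sign_off
def get(n):
    d=optics.get_image(n); d['pixels']=np.ascontiguousarray(d['pixels']); return d
def ray(d,uv):
    uv=np.array(uv,float).reshape(-1,1,2)
    n=cv2.undistortPoints(uv,np.array(d['K'],float),np.array([d['k1'],0,0,0,0],float)).reshape(-1,2)
    R=cv2.Rodrigues(np.array(d['rvec'],float))[0]; t=np.array(d['tvec'],float).ravel()
    return -R.T@t, (R.T@np.c_[n,np.ones(len(n))].T).T
def onz(d,uv,z):
    o,r=ray(d,uv); return o+r*((z-o[2])/r[:,2])[:,None]
def two(d1,uv1,d2,uv2):
    o1,r1=ray(d1,uv1);o2,r2=ray(d2,uv2); r1=r1[0];r2=r2[0]
    s=np.linalg.lstsq(np.c_[r1,-r2],o2-o1,rcond=None)[0]
    a=o1+s[0]*r1;b=o2+s[1]*r2; return (a+b)/2,np.linalg.norm(a-b)
def proj(d,P):
    return cv2.projectPoints(np.array(P,float).reshape(-1,1,3),np.array(d['rvec'],float),np.array(d['tvec'],float),np.array(d['K'],float),np.array([d['k1'],0,0,0,0],float))[0].reshape(-1,2)
E
python3 - <<'E'
from h import *
for n in("scene","top"):
    d=get(n); cv2.imwrite(f"pics/{n}0.png",d['pixels']); np.save(f"{n}0.npy",d,allow_pickle=True)
    o,_=ray(d,[320,200]); print(n,o,onz(d,[[0,0],[639,0],[639,399],[0,399],[320,200]],0).round(3).tolist())
print(get_state())
E
```

```text
scene [-0.05498761  0.26760453  0.96674932] [[3.171, 0.429, -0.0], [0.751, -2.603, -0.0], [-0.291, -0.434, -0.0], [0.58, 0.751, 0.0], [0.626, -0.205, 0.0]]
top [ 0.39095682 -0.15648241  0.89206732] [[1.276, 0.822, -0.0], [1.204, -1.19, 0.0], [0.076, -0.919, 0.0], [0.125, 0.626, 0.0], [0.593, -0.166, 0.0]]
{'clock': 0.1, 'qpos': array([-1.36700494e+00,  2.76530772e-01,  1.50602457e+00, -2.22826581e-05,
        1.36073154e+00, -1.20994945e-01]), 'qd': array([ 0.00215972, -0.00256219, -0.0022532 ,  0.00032166, -0.00179755,
       -0.00071327]), 'effort': array([ 8.80904408e-04, -4.17699623e+01, -2.46405387e+01, -3.19446663e-04,
        5.80639797e-03,  1.30888665e-05]), 'position': array([ 0.1833759 , -0.54445649,  0.23051961]), 'ee_rot': array([-8.45936950e-04,  9.86842451e-01,  1.61682590e-01, -4.59440883e-05]), 'contact_force': array([ 0.04574447, -0.4427689 ,  0.45555475]), 'moment': array([ 0.0185037 , -0.01914581, -0.05078893]), 'gripper_force': 0.0, 'width': 0.08565355644163128}
```

View pics/scene0.png

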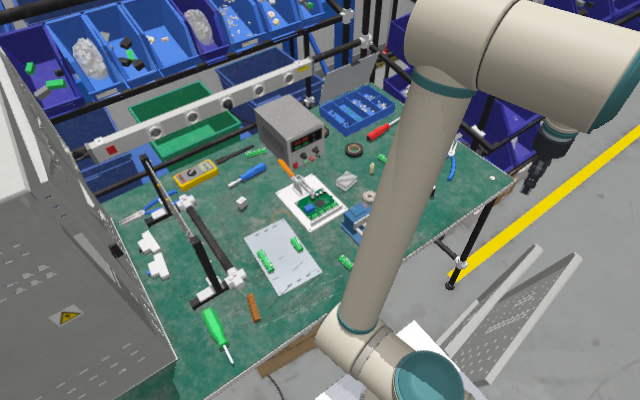

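View pics/top0.png

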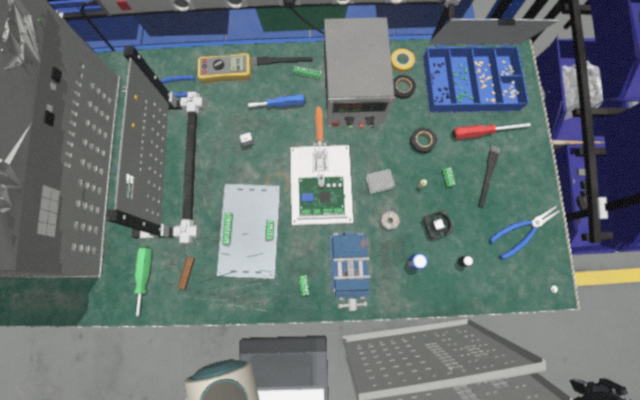

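Top view: plate centre ≈(250,230), with the long strip on its left (227,228) and the short strip on its right (269,230). Heat sink (380,181), choke (389,220), fan (438,225), big cap (419,262), small cap (467,262), spacer (423,184), relay (246,140). In between stand the vise (350,268) and the fixture (321,185). Next I zoom in.

Run:
```python
from h import *
d=np.load("top0.npy",allow_pickle=True).item()
p=d['pixels']
a=cv2.resize(p[160:285,355:485],None,fx=4.5,fy=4.5,interpolation=cv2.INTER_CUBIC)
cv2.imwrite("pics/ztop.png",a)
s=np.load("scene0.npy",allow_pickle=True).item()
b=cv2.resize(s['pixels'][155:300,235:400],None,fx=4,fy=4,interpolation=cv2.INTER_CUBIC)
cv2.imwrite("pics/zsc.png",b)
hsv=cv2.cvtColor(p,cv2.COLOR_BGR2HSV)
# plate: bright grey
m=((hsv[...,1]<60)&(hsv[...,2]>110)).astype(np.uint8)
mm=np.zeros_like(m);mm[175:285,205:290]=m[175:285,205:290]
cs,_=cv2.findContours(cv2.morphologyEx(mm,cv2.MORPH_CLOSE,np.ones((5,5))),0,2)
c=max(cs,key=cv2.contourArea); w=onz(d,c.reshape(-1,2),.003)[:,:2]
print('plate',cv2.minAreaRect((w*1000).astype(np.float32)))
# green strips
g=((hsv[...,0]>45)&(hsv[...,0]<75)&(hsv[...,1]>130)&(hsv[...,2]>100)).astype(np.uint8)
n,l,st,ce=cv2.connectedComponentsWithStats(cv2.morphologyEx(g,cv2.MORPH_CLOSE,np.ones((3,3))))
for i in range(1,n):
    if st[i,4]>40:
        v,u=np.nonzero(l==i); w=onz(d,np.c_[u,v],.019)[:,:2]
        print('green',ce[i].round(),st[i,4],cv2.minAreaRect((w*1000).astype(np.float32)))
```

```text
plate ((528.7005004882812, 20.573768615722656), (215.6395263671875, 274.7391357421875), 89.00607299804688)
```

View pics/ztop.png

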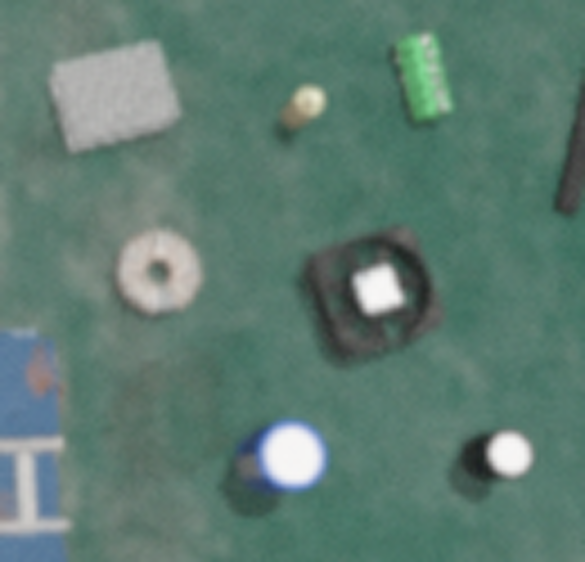

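View pics/zsc.png

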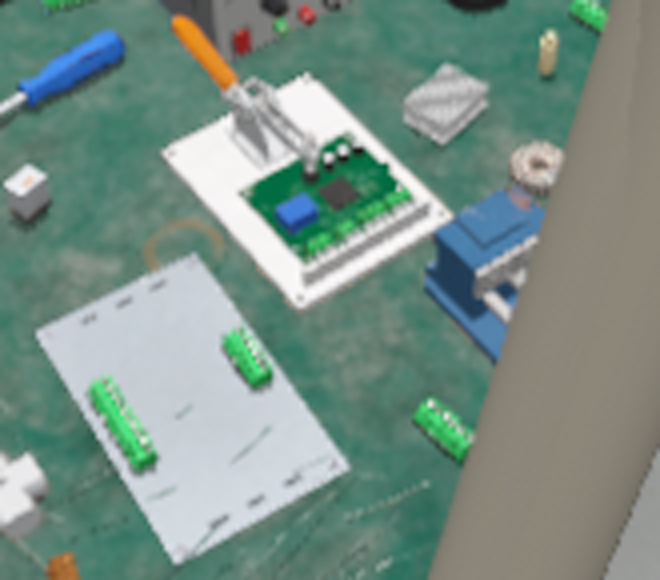

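The top zoom shows the heat sink corners at crop px (52,75),(158,42),(180,112),(72,152). The choke is at (160,271), fan at (372,294), blue cap top at (292,457), small cap top at (509,455). The scene zoom shows the plate, strips, heat sink and choke clearly; the arm hides the fan and the caps. Next I tune the masks.

```bash
cat > seg.py <<'E'
from h import *
def comp(d,mask,box,minA=15,k=3):
    m=np.zeros(mask.shape,np.uint8);x0,y0,x1,y1=box;m[y0:y1,x0:x1]=mask[y0:y1,x0:x1]
    m=cv2.morphologyEx(m,cv2.MORPH_CLOSE,np.ones((k,k)))
    cs,_=cv2.findContours(m,cv2.RETR_EXTERNAL,cv2.CHAIN_APPROX_NONE)
    return sorted([c for c in cs if cv2.contourArea(c)>=minA],key=cv2.contourArea)[::-1]
def rect(d,c,z):
    w=onz(d,c.reshape(-1,2),z)[:,:2]*1000
    return cv2.minAreaRect(w.astype(np.float32))
def f(r): return [np.round(x,1).tolist() for x in r]
E
python3 - <<'E'
from seg import *
T=np.load("top0.npy",allow_pickle=True).item();S=np.load("scene0.npy",allow_pickle=True).item()
for d,pts in((T,[(245,230),(227,228),(269,230),(380,181),(300,160),(388,214),(430,235),(405,200),(225,190)]),(S,[(280,250),(265,262),(296,245),(345,180)])):
    h=cv2.cvtColor(d['pixels'],cv2.COLOR_BGR2HSV)
    print([(p,h[p[1],p[0]].tolist()) for p in pts])
for nm,d,pb,gb in(("top",T,(205,175,290,285),(210,190,285,265)),("scene",S,(240,210,330,300),(245,230,310,285))):
    h=cv2.cvtColor(d['pixels'],cv2.COLOR_BGR2HSV);H,Sa,V=[h[...,i].astype(int) for i in range(3)]
    pl=(H>95)&(H<125)&(Sa<60)&(V>110)
    for c in comp(d,pl,pb,500,5)[:1]: print(nm,'plate',f(rect(d,c,.003)))
    g=(H>45)&(H<75)&(Sa>140)&(V>90)
    for c in comp(d,g,gb,20): print(nm,'strip',cv2.minAreaRect(c)[0],f(rect(d,c,.018)))
h=cv2.cvtColor(T['pixels'],cv2.COLOR_BGR2HSV);H,Sa,V=[h[...,i].astype(int) for i in range(3)]
for n,m,b,z in(('hs',(Sa<50)&(V>110),(360,165,400,198),.025),('choke',(Sa<70)&(V>90),(375,205,405,235),.017),('fan',(V<85)&(Sa<130),(418,205,458,245),.025),('cap',(Sa<60)&(V>150),(405,245,435,275),.052),('scap',(Sa<60)&(V>150),(455,250,480,275),.04),('spacer',(H<40)&(V>120),(415,175,432,195),.044),('relay',(Sa<60)&(V>120),(236,130,258,152),.038)):
    for c in comp(T,m,b)[:1]: print(n,np.round(cv2.minAreaRect(c)[0],1),f(rect(T,c,z)),V[c[0,0,1],c[0,0,0]])
h=cv2.cvtColor(S['pixels'],cv2.COLOR_BGR2HSV);H,Sa,V=[h[...,i].astype(int) for i in range(3)]
for c in comp(S,(Sa<50)&(V>110),(330,165,362,195))[:1]: print('S hs',f(rect(S,c,.015)),cv2.boundingRect(c))
for c in comp(S,(H<35)&(V>90),(358,185,380,208))[:1]: print('S choke',f(rect(S,c,.017)),cv2.boundingRect(c))
E
```

```text
[((245, 230), [99, 13, 204]), ((227, 228), [66, 62, 200]), ((269, 230), [66, 78, 196]), ((380, 181), [45, 3, 174]), ((300, 160), [20, 3, 236]), ((388, 214), [15, 21, 191]), ((430, 235), [90, 4, 71]), ((405, 200), [79, 76, 121]), ((225, 190), [99, 13, 203])]
[((280, 250), [104, 16, 211]), ((265, 262), [70, 153, 216]), ((296, 245), [69, 169, 171]), ((345, 180), [0, 2, 164])]
top plate [[523.9, 13.1], [138.9, 229.0], 85.8]
scene plate [[524.2, 10.8], [140.0, 230.1], 86.1]
scene strip (264.55352783203125, 261.22381591796875) [[523.7, 65.6], [76.7, 14.6], 0.6]
scene strip (296.0000305175781, 245.00003051757812) [[516.5, -37.1], [48.2, 17.5], 4.7]
hs [378. 181.] [[631.1, -310.3], [90.6, 82.1], 88.1] 128
choke [389.5 219.5] [[534.9, -333.7], [71.5, 73.4], 86.3] 122
fan [436.7 225. ] [[515.8, -445.9], [59.3, 68.4], 18.4] 81
cap [420. 261.] [[430.3, -389.6], [28.1, 27.3], 87.7] 229
scap [468.  260.5] [[427.5, -506.6], [19.1, 21.5], 83.7] 174
spacer [422.5 183. ] [[617.0, -414.9], [17.9, 15.1], 88.2] 172
relay [246.5 140.5] [[743.8, 13.4], [58.3, 53.3], 0.3] 124
S hs [[635.2, -318.7], [62.0, 79.8], 13.4] (335, 171, 22, 21)
S choke [[531.4, -339.7], [55.3, 97.3], 48.3] (362, 185, 18, 23)
```

Run:
```python
from seg import *
T=np.load("top0.npy",allow_pickle=True).item();S=np.load("scene0.npy",allow_pickle=True).item()
h=cv2.cvtColor(T['pixels'],cv2.COLOR_BGR2HSV);H,Sa,V=[h[...,i].astype(int) for i in range(3)]
for n,m,b,z in(('hs',(Sa<35)&(V>110),(362,165,400,198),.025),('choke',(Sa<45)&(V>90)|(H<40)&(V>90),(375,205,405,235),.012),('fan',(V<85)&(Sa<60),(418,205,458,245),.025),('cap',(Sa<60)&(V>150)|(H>108)&(H<130)&(Sa>100),(405,245,435,275),.052),('spacer',(H<40)&(V>120),(415,175,432,195),.044),('relay',(Sa<40)&(V>120),(238,132,256,149),.038)):
    for c in comp(T,m,b)[:1]: print(n,np.round(cv2.minAreaRect(c)[0],1),f(rect(T,c,z)),cv2.boundingRect(c))
s=np.array
# heat-sink top corners, scene zoom read: /4+(235,155) ; top zoom: /4.5+(355,160)
tc=s([(52,75),(158,42),(180,112),(72,152)])/4.5+s([355,160])-.4
w=onz(T,tc,.025);print('hs top corners',w[:,:2].round(3).tolist(),w.mean(0).round(4))
sc=s([(448,65),(490,97),(447,132),(404,101)])/4+s([235,155])-.4
print('scene ctr',onz(S,sc,.025).mean(0).round(4), onz(S,sc,.025)[:,:2].round(3).tolist())
print(two(T,tc.mean(0),S,sc.mean(0)))
print('choke',two(T,s([160,271])/4.5+s([355,160])-.4,S,s([538,162])/4+s([235,155])-.4))
```

```text
hs [379.  177.8] [[638.8, -313.6], [69.6, 69.2], 12.0] (365, 166, 30, 28)
choke [387.5 219.5] [[536.1, -329.4], [62.2, 72.1], 88.0] (375, 205, 26, 30)
fan [437. 225.] [[516.1, -446.2], [59.1, 67.2], 16.2] (422, 212, 29, 29)
cap [417.5 261.5] [[429.4, -384.0], [39.3, 29.6], 87.8] (409, 255, 18, 14)
spacer [422.5 183. ] [[617.0, -414.9], [17.9, 15.1], 88.2] (419, 180, 8, 7)
relay [245. 137.] [[753.0, 17.3], [36.3, 26.9], 87.8] (238, 132, 15, 11)
hs top corners [[0.644, -0.282], [0.661, -0.342], [0.62, -0.351], [0.6, -0.29]] [ 0.6312 -0.3163  0.025 ]
scene ctr [ 0.6297 -0.3177  0.025 ] [[0.66, -0.343], [0.609, -0.347], [0.6, -0.294], [0.649, -0.287]]
(array([ 0.63047272, -0.31699632,  0.02462871]), np.float64(0.002023617009243619))
choke (array([ 0.53312306, -0.33452391,  0.0205109 ]), np.float64(0.0007054130774676839))
```

Heat sink: (0.6305, -0.317), top at 24.6 mm in the two views (25 expected), yaw about 13°. Plate: centre (0.524, 0.012), yaw about -4.1°, size 140×230 as it must be. Going to the heat sink.

>>> send_rows --increments '[{"gripper": -0.5,"linear": [0.447,0.2275,-0.08],"delta_rot": [0,0,1.473]},{"gripper": -0.5,"linear": [0.447,0.2275,-0.08],"delta_rot": [0,0,1.473]},{"gripper": -0.5,"linear": [0.447,0.2275,-0.08],"delta_rot": [0,0,1.473]},{"gripper": -0.5,"linear": [0.447,0.2275,-0.08],"delta_rot": [0,0,1.473]},{"gripper": -0.5,"linear": [0.447,0.2275,-0.08],"delta_rot": [0,0,1.473]},{"gripper": -0.5,"linear": [0.447,0.2275,-0.08],"delta_rot": [0,0,1.473]},{"gripper": -0.5,"linear": [0.447,0.2275,-0.08],"delta_rot": [0,0,1.473]},{"gripper": -0.5,"linear": [0.447,0.2275,-0.08],"delta_rot": [0,0,1.473]}]' --newtons 40

```text
clock: 0.9
position: [0.537, -0.3644, 0.1675]
ee_rot: [-0.0, 0.721, 0.693, -0.0]
contact_force: [0.5, -0.9, 0.6]
width: 0.0639
gripper_force: 0.0
```

>>> send_rows --increments '[{"gripper": -0.5,"linear": [0.0935,0.0475,-0.06],"delta_rot": [0,0,0.267]},{"gripper": -0.5,"linear": [0.0935,0.0475,-0.06],"delta_rot": [0,0,0.267]},{"gripper": -0.5,"linear": [0.0935,0.0475,-0.06],"delta_rot": [0,0,0.267]},{"gripper": -0.5,"linear": [0.0935,0.0475,-0.1],"delta_rot": [0,0,0.267]},{"gripper": -0.5,"linear": [0.0935,0.0475,-0.13],"delta_rot": [0,0,0.267]},{"gripper": -0.5,"linear": [0.0935,0.0475,-0.15],"delta_rot": [0,0,0.267]},{"gripper": -0.5,"linear": [0.0935,0.0475,-0.163],"delta_rot": [0,0,0.267]},{"gripper": -0.5,"linear": [0.0935,0.0475,-0.163],"delta_rot": [0,0,0.267]}]'

```text
clock: 1.7
position: [0.6274, -0.318, 0.0033]
ee_rot: [-0.002, 0.625, 0.78, -0.0]
contact_force: [-0.8, 0.0, -0.2]
width: 0.0637
gripper_force: 0.0
```

>>> send_rows --increments '[{"gripper": 1,"linear": [0,0,0],"delta_rot": [0,0,0]},{"gripper": 1,"linear": [0,0,0],"delta_rot": [0,0,0]},{"gripper": 1,"linear": [0,0,0],"delta_rot": [0,0,0]},{"gripper": 1,"linear": [0,0,0],"delta_rot": [0,0,0]},{"gripper": 1,"linear": [0,0,0],"delta_rot": [0,0,0]}]'

```text
clock: 2.2
position: [0.6299, -0.3191, 0.0071]
ee_rot: [0.002, 0.625, 0.781, 0.0]
contact_force: [0.1, -0.1, 5.7]
width: 0.0431
gripper_force: 42.3
```

>>> send_rows --increments '[{"gripper": 1,"linear": [0,0,0.04],"delta_rot": [0,0,0]},{"gripper": 1,"linear": [0,0,0.08],"delta_rot": [0,0,0]},{"gripper": 1,"linear": [0,0,0.12],"delta_rot": [0,0,0]},{"gripper": 1,"linear": [0,0,0.15],"delta_rot": [0,0,0]},{"gripper": 1,"linear": [-0.012,0.038,0.15],"delta_rot": [0,0,-0.03]},{"gripper": 1,"linear": [-0.024,0.076,0.15],"delta_rot": [0,0,-0.06]},{"gripper": 1,"linear": [-0.036,0.114,0.15],"delta_rot": [0,0,-0.1]},{"gripper": 1,"linear": [-0.048,0.152,0.15],"delta_rot": [0,0,-0.14]}]'

```text
clock: 3.0
position: [0.5798, -0.1647, 0.155]
ee_rot: [-0.001, 0.679, 0.734, -0.0]
contact_force: [-0.1, -0.9, -0.4]
width: 0.0431
gripper_force: 41.6
```

>>> send_rows --increments '[{"gripper": 1,"linear": [-0.012,0.038,0],"delta_rot": [0,0,-0.04]},{"gripper": 1,"linear": [-0.024,0.076,0],"delta_rot": [0,0,-0.08]},{"gripper": 1,"linear": [-0.036,0.114,0],"delta_rot": [0,0,-0.12]},{"gripper": 1,"linear": [-0.048,0.152,0],"delta_rot": [0,0,-0.155]},{"gripper": 1,"linear": [-0.057,0.18,0],"delta_rot": [0,0,-0.155]},{"gripper": 1,"linear": [-0.057,0.18,-0.03],"delta_rot": [0,0,-0.155]},{"gripper": 1,"linear": [-0.057,0.18,-0.05],"delta_rot": [0,0,-0.155]},{"gripper": 1,"linear": [-0.057,0.18,-0.05],"delta_rot": [0,0,-0.155]}]'

```text
clock: 3.8
position: [0.521, 0.0144, 0.1028]
ee_rot: [-0.003, 0.732, 0.681, -0.002]
contact_force: [-0.2, 0.6, -1.7]
width: 0.0432
gripper_force: 41.5
```

Run:
```python
from h import *
T=get("top");S=get("scene")
np.save("T1.npy",T,allow_pickle=True);np.save("S1.npy",S,allow_pickle=True)
a=cv2.resize(T['pixels'][160:285,205:335],(585,562),interpolation=cv2.INTER_CUBIC)
cv2.imwrite("pics/s1.png",np.vstack([cv2.resize(S['pixels'],(640,400))]))
s=get_state();print(s['position'],s['ee_rot'],s['contact_force'],s['width'])
```

```text
[0.52381321 0.01374464 0.10534669] [-2.96928045e-04  7.32780446e-01  6.80465043e-01 -2.35452806e-04] [ 0.50333976  1.2677896  -1.77829216] 0.04323243843239647
```

View pics/s1.png

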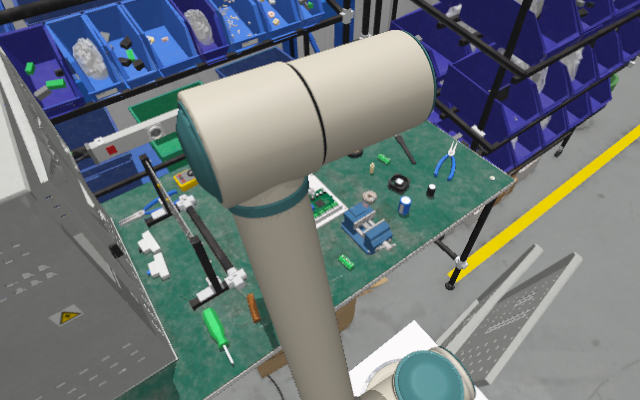

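The scene view now shows the fan (399,183), blue cap (404,206) and choke (369,196) unobstructed. I set the heat sink down.

>>> send_rows --increments '[{"gripper": 1,"linear": [0,-0.0015,-0.04],"delta_rot": [0,0,0]},{"gripper": 1,"linear": [0,-0.0015,-0.065],"delta_rot": [0,0,0]},{"gripper": 1,"linear": [0,-0.0015,-0.08],"delta_rot": [0,0,0]},{"gripper": 1,"linear": [0,-0.0015,-0.086],"delta_rot": [0,0,0]},{"gripper": 1,"linear": [0,-0.0015,-0.091],"delta_rot": [0,0,0]},{"gripper": 1,"linear": [0,-0.0015,-0.094],"delta_rot": [0,0,0]},{"gripper": 1,"linear": [0,-0.0015,-0.095],"delta_rot": [0,0,0]}]'

```text
clock: 4.6
position: [0.5248, 0.012, 0.011]
ee_rot: [0.001, 0.733, 0.68, 0.001]
contact_force: [0.1, -0.1, -0.1]
width: 0.0434
gripper_force: 41.5
```

Run:
```python
from seg import *
T=np.load("T1.npy",allow_pickle=True).item();S=np.load("S1.npy",allow_pickle=True).item()
h=cv2.cvtColor(S['pixels'],cv2.COLOR_BGR2HSV);H,Sa,V=[h[...,i].astype(int) for i in range(3)]
z=cv2.resize(S['pixels'][150:230,345:445],None,fx=6,fy=6,interpolation=cv2.INTER_CUBIC)
t=cv2.resize(T['pixels'][200:285,370:480],(600,464),interpolation=cv2.INTER_CUBIC)
cv2.imwrite("pics/z1.png",z)
cv2.imwrite("pics/z1t.png",t)
```

```text
(no output)
```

View pics/z1.png

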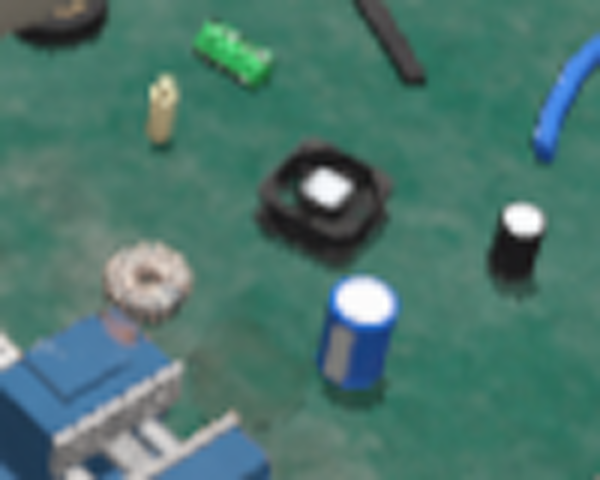

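Scene zoom: fan hub (327,187), choke centre (148,277), cap top centre (364,301). I triangulate these and lower the last 2 mm before release.

>>> send_rows --increments '[{"gripper": 1,"linear": [0,0,-0.002],"delta_rot": [0,0,0]},{"gripper": 1,"linear": [0,0,-0.003],"delta_rot": [0,0,0]}]'

```text
clock: 4.8
position: [0.5249, 0.0121, 0.01]
ee_rot: [0.001, 0.733, 0.681, 0.001]
contact_force: [-5.0, 0.7, 24.1]
width: 0.0432
gripper_force: 44.5
```

Run:
```python
from seg import *
T=np.load("top0.npy",allow_pickle=True).item();S=np.load("S1.npy",allow_pickle=True).item()
s=np.array
tp=lambda p:(s(p)-0)/4.5+s([355,160])-.4
sp=lambda p:s(p)/6+s([345,150])-.4
for n,a,b in(('fan hub',(378,290),(327,187)),('choke',(160,271),(148,277)),('cap',(292,457),(364,301)),('scap',(509,455),(523,220)),('spacer',(309,100),(164,88))):
    print(n,[np.round(x,4) for x in two(T,tp(a),S,sp(b))])
c=[(305,262),(405,228),(440,322),(342,361)]
w=onz(T,tp(c),.025);print('fan T',w.round(3).tolist(),w.mean(0))
c=[(258,195),(315,143),(390,185),(335,243)]
w=onz(S,sp(c),.025);print('fan S',w.round(3).tolist(),w.mean(0))
```

```text
fan hub [array([ 0.5171, -0.4502,  0.0281]), np.float64(0.002)]
choke [array([ 0.5336, -0.3357,  0.016 ]), np.float64(0.0014)]
cap [array([ 0.4293, -0.3877,  0.0566]), np.float64(0.0014)]
scap [array([ 0.4262, -0.5048,  0.0441]), np.float64(0.0016)]
spacer [array([ 0.619 , -0.4178,  0.0444]), np.float64(0.0021)]
fan T [[0.535, -0.412, 0.025], [0.552, -0.469, 0.025], [0.5, -0.482, 0.025], [0.481, -0.427, 0.025]] [ 0.51666099 -0.4476462   0.025     ]
fan S [[0.537, -0.419, 0.025], [0.547, -0.472, 0.025], [0.498, -0.482, 0.025], [0.485, -0.428, 0.025]] [ 0.5170039  -0.45012559  0.025     ]
```

>>> send_rows --increments '[{"gripper": 1,"linear": [0,0,0.002],"delta_rot": [0,0,0]},{"gripper": -0.4,"linear": [0,0,0.003],"delta_rot": [0,0,0]},{"gripper": -0.4,"linear": [0,0,0.003],"delta_rot": [0,0,0]},{"gripper": -0.4,"linear": [0,0,0.003],"delta_rot": [0,0,0]},{"gripper": -0.4,"linear": [0,0,0.02],"delta_rot": [0,0,0]},{"gripper": -0.4,"linear": [0,0,0.06],"delta_rot": [0,0,0]},{"gripper": -1,"linear": [0,0,0.11],"delta_rot": [0,0,0]},{"gripper": -1,"linear": [0,0,0.16],"delta_rot": [0,0,0]}]'

```text
clock: 5.6
position: [0.5234, 0.0123, 0.1683]
ee_rot: [-0.001, 0.733, 0.68, -0.001]
contact_force: [2.3, -0.7, -0.3]
width: 0.0849
gripper_force: 0.0
```

>>> send_rows --increments '[{"gripper": -1,"linear": [-0.001,-0.045,0],"delta_rot": [0,0,0.05]},{"gripper": -1,"linear": [-0.002,-0.095,0],"delta_rot": [0,0,0.1]},{"gripper": -1,"linear": [-0.003,-0.145,0],"delta_rot": [0,0,0.15]},{"gripper": -1,"linear": [-0.004,-0.195,0],"delta_rot": [0,0,0.2]},{"gripper": -1,"linear": [-0.005,-0.245,0],"delta_rot": [0,0,0.25]},{"gripper": -1,"linear": [-0.006,-0.295,0],"delta_rot": [0,0,0.31]},{"gripper": -1,"linear": [-0.007,-0.345,0],"delta_rot": [0,0,0.31]},{"gripper": -1,"linear": [-0.008,-0.395,0],"delta_rot": [0,0,0.31]}]'

```text
clock: 6.4
position: [0.5155, -0.3847, 0.1669]
ee_rot: [-0.0, 0.619, 0.785, 0.0]
contact_force: [0.8, -0.7, 0.0]
width: 0.0855
gripper_force: 0.0
```

Run:
```python
from seg import *
T=get("top");np.save("T2.npy",T,allow_pickle=True)
S=get("scene");np.save("S2.npy",S,allow_pickle=True)
a=cv2.resize(T['pixels'][180:280,210:290],(480,600),interpolation=cv2.INTER_CUBIC)
cv2.imwrite("pics/t2.png",a)
print(get_state()['position'],get_state()['ee_rot'])
```

```text
[ 0.51556907 -0.38987263  0.16630285] [ 0.0014604   0.62104625  0.78377105 -0.00153813]
```

View pics/t2.png

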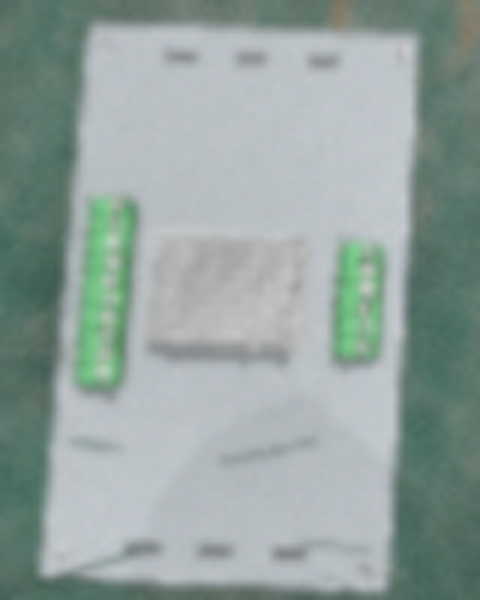

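Heat sink is on the plate, top corners at (158,236),(304,240),(295,350),(149,345) in this crop, between the strips at (105,293) and (358,301). It lies slightly toward the long strip.

Run:
```python
from seg import *
T=np.load("T2.npy",allow_pickle=True).item();s=np.array
tp=lambda p:s(p)/6+s([210,180])-.4
w=onz(T,tp([(158,236),(304,240),(295,350),(149,345)]),.028);print('hs',w.round(3).tolist(),w.mean(0))
st=onz(T,tp([(105,293),(358,301)]),.020);print('strips',st.round(4).tolist(),st.mean(0))
pl=onz(T,tp([(91,24),(417,36),(386,590),(40,577)]),.003);print('plate',pl.round(3).tolist(),pl.mean(0))
```

```text
hs [[0.547, 0.039, 0.028], [0.543, -0.02, 0.028], [0.499, -0.017, 0.028], [0.503, 0.042, 0.028]] [0.52292804 0.01092655 0.028     ]
strips [[0.5255, 0.0618, 0.02], [0.519, -0.0407, 0.02]] [0.52223975 0.01053463 0.02      ]
plate [[0.643, 0.074, 0.003], [0.633, -0.064, 0.003], [0.405, -0.049, 0.003], [0.414, 0.091, 0.003]] [0.52360696 0.01303773 0.003     ]
```

Heat sink is centred to about 2 mm. Now the fan.

>>> send_rows --increments '[{"gripper": -1,"linear": [0.001,-0.045,0],"delta_rot": [0,0,0.01]},{"gripper": -1,"linear": [0.001,-0.059,0],"delta_rot": [0,0,0.01]},{"gripper": -1,"linear": [0.001,-0.059,-0.03],"delta_rot": [0,0,0.01]},{"gripper": -1,"linear": [0.001,-0.059,-0.08],"delta_rot": [0,0,0.01]},{"gripper": -1,"linear": [0.001,-0.059,-0.12],"delta_rot": [0,0,0.01]},{"gripper": -1,"linear": [0.001,-0.059,-0.145],"delta_rot": [0,0,0.01]},{"gripper": -1,"linear": [0.001,-0.059,-0.162],"delta_rot": [0,0,0.01]},{"gripper": -1,"linear": [0.001,-0.059,-0.162],"delta_rot": [0,0,0.01]}]'

```text
clock: 7.3
position: [0.5153, -0.439, 0.0019]
ee_rot: [-0.004, 0.615, 0.789, 0.001]
contact_force: [-0.7, 0.3, -0.0]
width: 0.0853
gripper_force: 0.0
```

>>> send_rows --increments '[{"gripper": 1,"linear": [0,0,0],"delta_rot": [0,0,0]},{"gripper": 1,"linear": [0,0,0],"delta_rot": [0,0,0]},{"gripper": 1,"linear": [0,0,0],"delta_rot": [0,0,0]},{"gripper": 1,"linear": [0,0,0],"delta_rot": [0,0,0]},{"gripper": 1,"linear": [0,0,0],"delta_rot": [0,0,0]},{"gripper": 1,"linear": [0,0,0],"delta_rot": [0,0,0]}]'

```text
clock: 7.9
position: [0.5179, -0.4424, 0.0071]
ee_rot: [0.001, 0.615, 0.789, -0.0]
contact_force: [0.5, 1.0, 5.8]
width: 0.0591
gripper_force: 45.8
```

Gripped (59 mm), but the TCP sits 6.5 mm toward +y of the fan's centre; I compensate when placing.

>>> send_rows --increments '[{"gripper": 1,"linear": [0,0,0.04],"delta_rot": [0,0,0]},{"gripper": 1,"linear": [0,0,0.085],"delta_rot": [0,0,0]},{"gripper": 1,"linear": [0,0,0.13],"delta_rot": [0,0,0]},{"gripper": 1,"linear": [0,0.02,0.16],"delta_rot": [0,0,0]},{"gripper": 1,"linear": [0.001,0.06,0.16],"delta_rot": [0,0,-0.05]},{"gripper": 1,"linear": [0.002,0.105,0.16],"delta_rot": [0,0,-0.1]},{"gripper": 1,"linear": [0.003,0.15,0.16],"delta_rot": [0,0,-0.14]},{"gripper": 1,"linear": [0.003,0.195,0.16],"delta_rot": [0,0,-0.18]}]'

```text
clock: 8.7
position: [0.5196, -0.245, 0.1653]
ee_rot: [0.0, 0.684, 0.729, 0.0]
contact_force: [1.0, 0.3, 0.1]
width: 0.0589
gripper_force: 45.0
```

>>> send_rows --increments '[{"gripper": 1,"linear": [0.0005,0.045,0],"delta_rot": [0,0,-0.04]},{"gripper": 1,"linear": [0.001,0.09,0],"delta_rot": [0,0,-0.08]},{"gripper": 1,"linear": [0.002,0.135,0],"delta_rot": [0,0,-0.12]},{"gripper": 1,"linear": [0.003,0.18,0],"delta_rot": [0,0,-0.138]},{"gripper": 1,"linear": [0.0035,0.22,0],"delta_rot": [0,0,-0.138]},{"gripper": 1,"linear": [0.0035,0.25,0],"delta_rot": [0,0,-0.138]},{"gripper": 1,"linear": [0.0035,0.265,-0.02],"delta_rot": [0,0,-0.138]},{"gripper": 1,"linear": [0.0035,0.265,-0.06],"delta_rot": [0,0,-0.138]}]'

```text
clock: 9.5
position: [0.5262, 0.0204, 0.1077]
ee_rot: [0.003, 0.731, 0.682, 0.003]
contact_force: [-0.4, 0.3, -0.6]
width: 0.0589
gripper_force: 45.1
```

>>> send_rows --increments '[{"gripper": 1,"linear": [0,0,0],"delta_rot": [0,0,0]},{"gripper": 1,"linear": [0,0,0],"delta_rot": [0,0,0]},{"gripper": 1,"linear": [0,0,0],"delta_rot": [0,0,0]}]'

```text
clock: 9.8
position: [0.5248, 0.0177, 0.1068]
ee_rot: [0.001, 0.732, 0.681, 0.001]
contact_force: [-0.7, 0.1, -0.4]
width: 0.059
gripper_force: 44.9
```

Run:
```python
from h import *
s=get_state();q=s['ee_rot'];print(s['position'],2*np.arctan2(q[2],q[1])-np.pi/2,s['contact_force'],s['width'])
S=get("scene");T=get("top");cv2.imwrite("pics/t3.png",cv2.resize(T['pixels'][170:270,210:330],(720,600),interpolation=cv2.INTER_CUBIC))
```

```text
[0.52481438 0.0177158  0.10683988] -0.07270696028055768 [-0.74936676  0.11718782 -0.37656292] 0.059023779906959103
```

>>> send_rows --increments '[{"gripper": 1,"linear": [0,0,-0.03],"delta_rot": [0,0,0]},{"gripper": 1,"linear": [0,0,-0.05],"delta_rot": [0,0,0]},{"gripper": 1,"linear": [0,0,-0.062],"delta_rot": [0,0,0]},{"gripper": 1,"linear": [0,0,-0.067],"delta_rot": [0,0,0]},{"gripper": 1,"linear": [0,0,-0.07],"delta_rot": [0,0,0]},{"gripper": 1,"linear": [0,0,-0.072],"delta_rot": [0,0,0]},{"gripper": 1,"linear": [0,0,-0.073],"delta_rot": [0,0,0]},{"gripper": 1,"linear": [0,0,-0.073],"delta_rot": [0,0,0]}]'

```text
clock: 10.7
position: [0.5243, 0.0181, 0.035]
ee_rot: [0.001, 0.732, 0.681, 0.001]
contact_force: [-2.9, -0.7, 12.0]
width: 0.0589
gripper_force: 46.5
```

>>> send_rows --increments '[{"gripper": 1,"linear": [0,0,0.001],"delta_rot": [0,0,0]},{"gripper": -1,"linear": [0,0,0.002],"delta_rot": [0,0,0]},{"gripper": -1,"linear": [0,0,0.002],"delta_rot": [0,0,0]},{"gripper": -1,"linear": [0,0,0.002],"delta_rot": [0,0,0]},{"gripper": -1,"linear": [0,0,0.02],"delta_rot": [0,0,0]},{"gripper": -1,"linear": [0,0,0.06],"delta_rot": [0,0,0]},{"gripper": -1,"linear": [0,-0.02,0.1],"delta_rot": [0,0,0]},{"gripper": -1,"linear": [0,-0.06,0.13],"delta_rot": [0,0,0]}]'

```text
clock: 11.5
position: [0.5242, -0.0405, 0.1645]
ee_rot: [0.0, 0.731, 0.683, 0.001]
contact_force: [1.5, 0.4, -0.4]
width: 0.0855
gripper_force: 0.0
```

Run:
```python
from seg import *
T=np.load("T1.npy",allow_pickle=True).item();T0=np.load("top0.npy",allow_pickle=True).item()
print('vise at .1',onz(T0,[(332,233),(369,233),(371,298)],.1).round(3).tolist(),'at 0',onz(T0,[(369,233)],0).round(3).tolist())
print('fixture base left edge z0.005',onz(T0,[(291,147),(292,224),(351,222)],.005).round(3).tolist())
print('handle .08',onz(T0,[(314,110),(320,145),(313,170)],.08).round(3).tolist())
print(get_state()['position'])
```

```text
vise at .1 [[0.496, -0.189, 0.1], [0.493, -0.269, 0.1], [0.354, -0.265, 0.1]] at 0 [[0.506, -0.284, 0.0]]
fixture base left edge z0.005 [[0.735, -0.096, 0.005], [0.534, -0.095, 0.005], [0.534, -0.24, 0.005]]
handle .08 [[0.799, -0.158, 0.08], [0.708, -0.17, 0.08], [0.647, -0.151, 0.08]]
[ 0.52420907 -0.04047219  0.16448636]
```

Run:
```python
from h import *
T=np.load("top0.npy",allow_pickle=True).item()
cv2.imwrite("pics/vf.png",cv2.resize(T['pixels'][130:310,285:410],(500,720),interpolation=cv2.INTER_CUBIC)[:600])
```

```text
(no output)
```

View pics/vf.png

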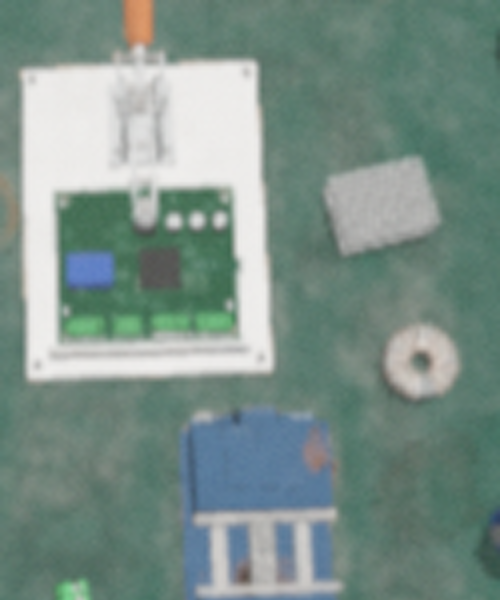

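Vise corner at z=0.1 is (0.493,-0.269), fixture base edge y≈-0.095; a grasp at yaw 0.5 clears both for pick and place. Off to the choke.

>>> send_rows --increments '[{"gripper": -1,"linear": [0.001,-0.045,0],"delta_rot": [0,0,0.1]},{"gripper": -1,"linear": [0.003,-0.09,0],"delta_rot": [0,0,0.2]},{"gripper": -1,"linear": [0.005,-0.14,0],"delta_rot": [0,0,0.3]},{"gripper": -1,"linear": [0.007,-0.19,0],"delta_rot": [0,0,0.4]},{"gripper": -0.6,"linear": [0.0095,-0.24,0],"delta_rot": [0,0,0.5]},{"gripper": -0.6,"linear": [0.0095,-0.28,0],"delta_rot": [0,0,0.57]},{"gripper": -0.6,"linear": [0.0095,-0.294,-0.02],"delta_rot": [0,0,0.57]},{"gripper": -0.6,"linear": [0.0095,-0.294,-0.05],"delta_rot": [0,0,0.57]}]'

```text
clock: 12.3
position: [0.5343, -0.3401, 0.113]
ee_rot: [0.003, 0.512, 0.859, -0.001]
contact_force: [0.1, 0.0, 0.0]
width: 0.068
gripper_force: 0.0
```

>>> send_rows --increments '[{"gripper": -0.6,"linear": [0,0,-0.02],"delta_rot": [0,0,0]},{"gripper": -0.6,"linear": [0,0,-0.02],"delta_rot": [0,0,0]},{"gripper": -0.6,"linear": [0,0,-0.02],"delta_rot": [0,0,0]}]'

```text
clock: 12.6
position: [0.5331, -0.3357, 0.0922]
ee_rot: [-0.0, 0.511, 0.86, 0.0]
contact_force: [0.1, 0.2, 0.5]
width: 0.0682
gripper_force: 0.0
```

>>> send_rows --increments '[{"gripper": -0.6,"linear": [0,0,-0.04],"delta_rot": [0,0,0]},{"gripper": -0.6,"linear": [0,0,-0.07],"delta_rot": [0,0,0]},{"gripper": -0.6,"linear": [0,0,-0.085],"delta_rot": [0,0,0]},{"gripper": -0.6,"linear": [0,0,-0.0895],"delta_rot": [0,0,0]},{"gripper": 1,"linear": [0,0,-0.0895],"delta_rot": [0,0,0]},{"gripper": 1,"linear": [0,0,-0.0895],"delta_rot": [0,0,0]},{"gripper": 1,"linear": [0,0,-0.0895],"delta_rot": [0,0,0]},{"gripper": 1,"linear": [0,0,-0.0895],"delta_rot": [0,0,0]}]'

```text
clock: 13.4
position: [0.5344, -0.3366, 0.0048]
ee_rot: [0.002, 0.511, 0.86, -0.0]
contact_force: [0.6, -0.4, 7.5]
width: 0.044
gripper_force: 41.4
```

>>> send_rows --increments '[{"gripper": 1,"linear": [0,0,0],"delta_rot": [0,0,0]}]'

```text
clock: 13.5
position: [0.5344, -0.3366, 0.0048]
ee_rot: [0.002, 0.511, 0.86, -0.0]
contact_force: [-0.8, 0.7, 5.5]
width: 0.0437
gripper_force: 41.4
```

>>> send_rows --increments '[{"gripper": 1,"linear": [0,0,0.04],"delta_rot": [0,0,0]},{"gripper": 1,"linear": [0,0,0.085],"delta_rot": [0,0,0]},{"gripper": 1,"linear": [0,0,0.13],"delta_rot": [0,0,0]},{"gripper": 1,"linear": [0.003,0.02,0.16],"delta_rot": [0,0,0]},{"gripper": 1,"linear": [0.012,0.06,0.16],"delta_rot": [0,0,0]},{"gripper": 1,"linear": [0.021,0.105,0.16],"delta_rot": [0,0,0]},{"gripper": 1,"linear": [0.031,0.15,0.16],"delta_rot": [0,0,0]},{"gripper": 1,"linear": [0.04,0.195,0.16],"delta_rot": [0,0,0]}]'

```text
clock: 14.3
position: [0.573, -0.1391, 0.1631]
ee_rot: [0.0, 0.511, 0.859, 0.0]
contact_force: [0.1, 0.2, -1.1]
width: 0.0436
gripper_force: 41.5
```

>>> send_rows --increments '[{"gripper": 1,"linear": [0.009,0.042,0],"delta_rot": [0,0,0]},{"gripper": 1,"linear": [0.018,0.08,0],"delta_rot": [0,0,0]},{"gripper": 1,"linear": [0.0215,0.0965,0],"delta_rot": [0,0,0]},{"gripper": 1,"linear": [0.0215,0.0965,-0.04],"delta_rot": [0,0,0]},{"gripper": 1,"linear": [0.0215,0.0965,-0.08],"delta_rot": [0,0,0]},{"gripper": 1,"linear": [0.0215,0.0965,-0.1],"delta_rot": [0,0,0]},{"gripper": 1,"linear": [0.0215,0.0965,-0.1],"delta_rot": [0,0,0]},{"gripper": 1,"linear": [0.0215,0.0965,-0.1],"delta_rot": [0,0,0]}]'

```text
clock: 15.1
position: [0.5948, -0.0448, 0.0631]
ee_rot: [0.0, 0.511, 0.859, -0.0]
contact_force: [0.7, -0.9, 0.1]
width: 0.0438
gripper_force: 41.5
```

>>> send_rows --increments '[{"gripper": 1,"linear": [0.001,0,-0.03],"delta_rot": [0,0,0]},{"gripper": 1,"linear": [0.001,0,-0.045],"delta_rot": [0,0,0]},{"gripper": 1,"linear": [0.001,0,-0.052],"delta_rot": [0,0,0]},{"gripper": 1,"linear": [0.001,0,-0.055],"delta_rot": [0,0,0]},{"gripper": 1,"linear": [0.001,0,-0.0565],"delta_rot": [0,0,0]},{"gripper": 1,"linear": [0.001,0,-0.0575],"delta_rot": [0,0,0]}]'

```text
clock: 15.7
position: [0.5966, -0.0446, 0.0078]
ee_rot: [0.001, 0.511, 0.86, 0.0]
contact_force: [-2.9, 0.0, 12.7]
width: 0.0436
gripper_force: 42.8
```

>>> send_rows --increments '[{"gripper": 1,"linear": [0,0,0.001],"delta_rot": [0,0,0]},{"gripper": -0.4,"linear": [0,0,0.002],"delta_rot": [0,0,0]},{"gripper": -0.4,"linear": [0,0,0.002],"delta_rot": [0,0,0]},{"gripper": -0.4,"linear": [0,0,0.002],"delta_rot": [0,0,0]},{"gripper": -0.4,"linear": [0,0,0.02],"delta_rot": [0,0,0]},{"gripper": -0.4,"linear": [0,0,0.065],"delta_rot": [0,0,0]},{"gripper": -0.4,"linear": [0,0,0.115],"delta_rot": [0,0,0]},{"gripper": -0.4,"linear": [0,0,0.16],"delta_rot": [0,0,0]}]'

```text
clock: 16.5
position: [0.5955, -0.0442, 0.1672]
ee_rot: [0.0, 0.511, 0.86, 0.0]
contact_force: [1.2, -0.1, -0.8]
width: 0.0601
gripper_force: 0.0
```

>>> send_rows --increments '[{"gripper": -0.4,"linear": [-0.019,-0.039,0],"delta_rot": [0,0,0.1]},{"gripper": -0.4,"linear": [-0.038,-0.078,0],"delta_rot": [0,0,0.2]},{"gripper": -0.4,"linear": [-0.058,-0.12,0],"delta_rot": [0,0,0.3]},{"gripper": -0.4,"linear": [-0.078,-0.162,0],"delta_rot": [0,0,0.4]},{"gripper": -0.4,"linear": [-0.098,-0.204,0],"delta_rot": [0,0,0.5]},{"gripper": -0.4,"linear": [-0.118,-0.246,0],"delta_rot": [0,0,0.6]},{"gripper": -0.4,"linear": [-0.138,-0.288,0],"delta_rot": [0,0,0.7]},{"gripper": -0.4,"linear": [-0.156,-0.325,0],"delta_rot": [0,0,0.8]}]'

```text
clock: 17.3
position: [0.4383, -0.3712, 0.1653]
ee_rot: [0.0, 0.134, 0.991, -0.0]
contact_force: [1.3, -0.2, -0.9]
width: 0.0596
gripper_force: 0.0
```

>>> send_rows --increments '[{"gripper": -0.4,"linear": [-0.011,-0.018,0],"delta_rot": [0,0,0]},{"gripper": -0.4,"linear": [-0.011,-0.018,0],"delta_rot": [0,0,0]},{"gripper": -0.4,"linear": [-0.011,-0.018,0],"delta_rot": [0,0,0]}]'

```text
clock: 17.6
position: [0.4283, -0.387, 0.1651]
ee_rot: [-0.0, 0.137, 0.991, 0.001]
contact_force: [0.3, -0.0, -0.7]
width: 0.0597
gripper_force: 0.0
```

Run:
```python
from h import *
T=get("top");np.save("T4.npy",T,allow_pickle=True)
a=cv2.resize(T['pixels'][180:280,210:290],(480,600),interpolation=cv2.INTER_CUBIC)
cv2.imwrite("pics/t4.png",a)
s=get_state();q=s['ee_rot'];print(s['position'],2*np.arctan2(q[2],q[1])-np.pi/2,s['width'],s['qpos'])
```

```text
[ 0.42871347 -0.38641106  0.16513766] 1.29785509917334 0.05965290571025465 [-8.54660218e-01  3.23327904e-01  1.60576017e+00  9.66300443e-04
  1.21338507e+00 -2.15285378e+00]
```

View pics/t4.png

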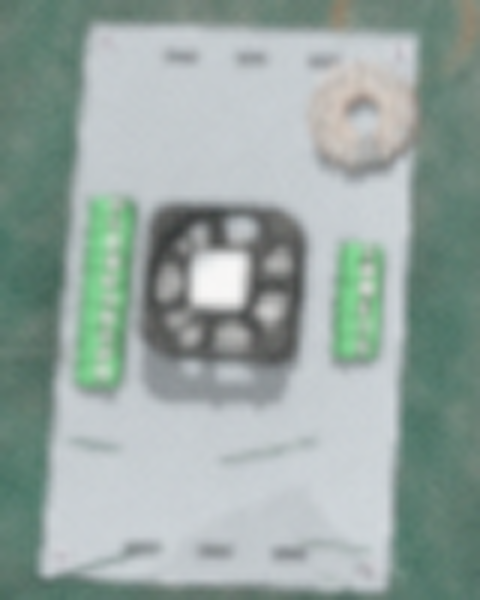

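Fan sits square on the heat sink (hub at (220,280)) and the choke lies behind the short strip at (361,116). Now I grasp the capacitor.

>>> send_rows --increments '[{"gripper": -0.4,"linear": [0.001,-0.002,-0.045],"delta_rot": [0,0,0]},{"gripper": -0.4,"linear": [0.001,-0.002,-0.09],"delta_rot": [0,0,0]},{"gripper": -0.4,"linear": [0.001,-0.002,-0.125],"delta_rot": [0,0,0]},{"gripper": -0.4,"linear": [0.001,-0.002,-0.145],"delta_rot": [0,0,0]},{"gripper": -0.4,"linear": [0.001,-0.002,-0.152],"delta_rot": [0,0,0]},{"gripper": 1,"linear": [0.001,-0.002,-0.152],"delta_rot": [0,0,0]},{"gripper": 1,"linear": [0.001,-0.002,-0.152],"delta_rot": [0,0,0]},{"gripper": 1,"linear": [0.001,-0.002,-0.152],"delta_rot": [0,0,0]}]'

```text
clock: 18.45
position: [0.4306, -0.3899, 0.0149]
ee_rot: [0.001, 0.136, 0.991, -0.001]
contact_force: [0.2, 0.4, 0.0]
width: 0.0363
gripper_force: 39.9
```

>>> send_rows --increments '[{"gripper": 1,"linear": [0,0,0],"delta_rot": [0,0,0]},{"gripper": 1,"linear": [0,0,0],"delta_rot": [0,0,0]}]'

```text
clock: 18.65
position: [0.4299, -0.3896, 0.0142]
ee_rot: [0.001, 0.136, 0.991, -0.001]
contact_force: [0.3, -0.0, 4.0]
width: 0.0364
gripper_force: 40.0
```

Run:
```python
from seg import *
T=np.load("T4.npy",allow_pickle=True).item();s=np.array
tp=lambda p:s(p)/6+s([210,180])-.4
a=np.radians(-4.1);R=s([[np.cos(a),np.sin(a)],[-np.sin(a),np.cos(a)]])
for n,p,z in(('fan hub',(220,280),.053),('choke',(361,117),.017)):
    w=onz(T,tp(p),z)[0];print(n,w.round(4),'plate',(R@(w[:2]-s([.524,.012]))).round(4))
```

```text
fan hub [0.5241 0.0086 0.053 ] plate [ 0.0003 -0.0034]
choke [ 0.5957 -0.042   0.017 ] plate [ 0.0753 -0.0487]
```

>>> send_rows --increments '[{"gripper": 1,"linear": [0,0,0.04],"delta_rot": [0,0,0]},{"gripper": 1,"linear": [0,0,0.085],"delta_rot": [0,0,0]},{"gripper": 1,"linear": [0,0,0.13],"delta_rot": [0,0,0]},{"gripper": 1,"linear": [0,0.015,0.16],"delta_rot": [0,0,0]},{"gripper": 1,"linear": [0.001,0.055,0.16],"delta_rot": [0,0,0]},{"gripper": 1,"linear": [0.002,0.1,0.16],"delta_rot": [0,0,0]},{"gripper": 1,"linear": [0.003,0.145,0.16],"delta_rot": [0,0,0]},{"gripper": 1,"linear": [0.004,0.19,0.16],"delta_rot": [0,0,0]}]'

```text
clock: 19.45
position: [0.4332, -0.1977, 0.1738]
ee_rot: [0.001, 0.137, 0.991, -0.0]
contact_force: [0.8, 0.2, -0.1]
width: 0.0364
gripper_force: 40.3
```

>>> send_rows --increments '[{"gripper": 1,"linear": [0.001,0.045,0],"delta_rot": [0,0,0]},{"gripper": 1,"linear": [0.002,0.09,0],"delta_rot": [0,0,0]},{"gripper": 1,"linear": [0.004,0.135,0],"delta_rot": [0,0,0]},{"gripper": 1,"linear": [0.006,0.18,0],"delta_rot": [0,0,0]},{"gripper": 1,"linear": [0.007,0.22,0],"delta_rot": [0,0,0]},{"gripper": 1,"linear": [0.0075,0.25,0],"delta_rot": [0,0,0]},{"gripper": 1,"linear": [0.0075,0.269,-0.02],"delta_rot": [0,0,0]},{"gripper": 1,"linear": [0.0075,0.269,-0.06],"delta_rot": [0,0,0]}]'

```text
clock: 20.25
position: [0.4441, 0.0721, 0.1156]
ee_rot: [0.005, 0.134, 0.991, 0.001]
contact_force: [0.6, -0.9, -1.2]
width: 0.0364
gripper_force: 40.3
```

>>> send_rows --increments '[{"gripper": 1,"linear": [0,0,-0.03],"delta_rot": [0,0,0]},{"gripper": 1,"linear": [0,0,-0.05],"delta_rot": [0,0,0]},{"gripper": 1,"linear": [0,0,-0.05],"delta_rot": [0,0,0]},{"gripper": 1,"linear": [0,0,-0.05],"delta_rot": [0,0,0]}]'

```text
clock: 20.65
position: [0.4413, 0.0697, 0.0638]
ee_rot: [0.0, 0.136, 0.991, 0.0]
contact_force: [0.3, 0.3, -2.0]
width: 0.0361
gripper_force: 40.3
```

Target contact at TCP z ≈ 0.017.

>>> send_rows --increments '[{"gripper": 1,"linear": [0,0,-0.025],"delta_rot": [0,0,0]},{"gripper": 1,"linear": [0,0,-0.038],"delta_rot": [0,0,0]},{"gripper": 1,"linear": [0,0,-0.043],"delta_rot": [0,0,0]},{"gripper": 1,"linear": [0,0,-0.0455],"delta_rot": [0,0,0]},{"gripper": 1,"linear": [0,0,-0.047],"delta_rot": [0,0,0]},{"gripper": 1,"linear": [0,0,-0.048],"delta_rot": [0,0,0]}]'

```text
clock: 21.25
position: [0.4421, 0.0697, 0.0171]
ee_rot: [0.001, 0.136, 0.991, 0.0]
contact_force: [-3.0, -0.4, 20.5]
width: 0.0363
gripper_force: 41.9
```

>>> send_rows --increments '[{"gripper": 1,"linear": [0,0,0.001],"delta_rot": [0,0,0]},{"gripper": -0.3,"linear": [0,0,0.0015],"delta_rot": [0,0,0]},{"gripper": -0.3,"linear": [0,0,0.0015],"delta_rot": [0,0,0]},{"gripper": -0.3,"linear": [0,0,0.0015],"delta_rot": [0,0,0]},{"gripper": -0.3,"linear": [0,0,0.02],"delta_rot": [0,0,0]},{"gripper": -0.3,"linear": [0,0,0.06],"delta_rot": [0,0,0]},{"gripper": -0.3,"linear": [0,0,0.11],"delta_rot": [0,0,0]},{"gripper": -0.3,"linear": [0,0,0.16],"delta_rot": [0,0,0]}]'

```text
clock: 22.05
position: [0.4403, 0.0698, 0.1767]
ee_rot: [-0.001, 0.136, 0.991, -0.0]
contact_force: [0.4, 0.3, 0.1]
width: 0.0555
gripper_force: 0.0
```

>>> send_rows --increments '[{"gripper": -0.3,"linear": [-0.01,-0.05,0.01],"delta_rot": [0,0,0]},{"gripper": -0.3,"linear": [-0.02,-0.1,0.02],"delta_rot": [0,0,0]},{"gripper": -0.3,"linear": [-0.03,-0.15,0.02],"delta_rot": [0,0,0]},{"gripper": -0.3,"linear": [-0.04,-0.2,0.02],"delta_rot": [0,0,0]},{"gripper": -0.3,"linear": [-0.05,-0.25,0.02],"delta_rot": [0,0,0]},{"gripper": -0.3,"linear": [-0.06,-0.3,0.02],"delta_rot": [0,0,0]},{"gripper": -0.3,"linear": [-0.06,-0.3,0.02],"delta_rot": [0,0,0]},{"gripper": -0.3,"linear": [-0.06,-0.3,0.02],"delta_rot": [0,0,0]}]'

```text
clock: 22.85
position: [0.3806, -0.2315, 0.195]
ee_rot: [-0.0, 0.138, 0.99, 0.0]
contact_force: [0.0, -0.1, 0.8]
width: 0.0557
gripper_force: 0.0
```

Run:
```python
from h import *
T=get("top")
np.save("T5.npy",T,allow_pickle=True)
cv2.imwrite("pics/t5.png",cv2.resize(T['pixels'][125:280,205:305],(387,600),interpolation=cv2.INTER_CUBIC))
```

```text
(no output)
```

View pics/t5.png

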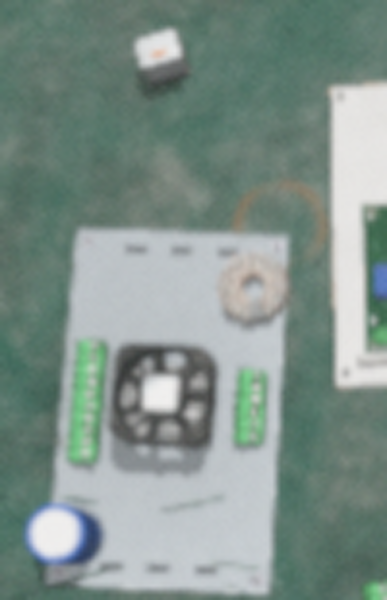

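Everything is in place: cap upright with its top at (57,533), choke (253,288), fan hub (162,393), relay unmoved at (160,50). Last check on the cap.

Run:
```python
from seg import *
T=np.load("T5.npy",allow_pickle=True).item();s=np.array
tp=lambda p:s(p)/3.87+s([205,125])-.4
a=np.radians(-4.1);R=s([[np.cos(a),np.sin(a)],[-np.sin(a),np.cos(a)]])
for n,p,z in(('cap',(57,533),.055),('fan',(162,393),.053),('choke',(253,289),.018),('long',(86,402),.02),('short',(251,407),.02)):
    w=onz(T,tp(p),z)[0];print(n,w.round(4),'plate',(R@(w[:2]-s([.524,.012]))).round(4))
```

```text
cap [0.4423 0.0697 0.055 ] plate [-0.0856  0.0517]
fan [0.5243 0.0082 0.053 ] plate [ 0.0006 -0.0038]
choke [ 0.595  -0.0426  0.018 ] plate [ 0.0747 -0.0494]
long [0.5254 0.0625 0.02  ] plate [-0.0022  0.0505]
short [ 0.519  -0.0412  0.02  ] plate [-0.0012 -0.0534]
```

All within tolerance; handing in.

```bash
python3 -c "
from rig import sign_off; print(sign_off())"
```

```text
the job is handed in; nothing more can be done
None
```

All four parts are placed and the job is handed in at about 23 s of the 106 s; the last camera check put each one about 4 mm or less from its target, but sign-off returned no verdict.

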